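Pack a tube rack tight in its transport tray

TASK

The tube rack in the white tray leaves a gap at the tray's far end: fill it from above with the flat spacers from the stand, one or both as the gap needs, each standing down on the tray floor, then press the wedge tip-first into what is left until it jams firmly by feel, its tip well below the rim but off the tray floor. Leave a spacer you do not need in the stand and leave the glove box, bottle and cup alone. Finish still gripping the wedge and pressing it down, so that the stack is held tight; do not let go.

Things in the scene. Friction and masses are not known exactly. Their poses are not given: they have to be found in the camera images.
- tray: White open transport tray, fixed to the bench. Outer 264 x 142 mm (x, y), inside 250 x 128 mm; floor 5 mm thick, rim 65 mm above the bench. Origin: under its centre, on the bench. Its x axis runs along its length towards the end with the gap (away from the robot); z up.
- end_wall: The tray's far end wall (does not move in the tray), 7 mm thick, 60 mm high above the tray floor. Origin: middle of its inner face, at the level of the tray floor; axes as the tray's, so the gap lies on its -x side.
- rack: Orange tube rack 190 x 110 x 60 mm, latched to the tray floor (does not move), top flush with the tray rim; tubes, to 103 mm above the tray floor, only in the three rows farthest from the gap. Origin: middle of its end face at the gap, at tray floor level; axes as the tray's, rack on the -x side. Gap = distance along x from here to end_wall, 27 to 42 mm, varies.
- stand: White block stand, fixed, 150 x 140 x 41 mm (x, y, z), floor 6 mm above the bench, with three slots 35 mm deep across it (along its y): spacer_a at x = -48 mm, the wedge at x = 0, spacer_b at x = +48 mm. Origin: under its centre, on the bench. It stands left or right of the tray.
- spacer_a_tab (a point): Tab of the first grey spacer plate: 10 mm thick (x), 120 wide (y), 58 tall, with a tab 22 mm wide at its +y end (y 38 to 60) up to 98 mm above the foot. Point: middle of the tab, 84 mm above the foot, y = 49. Axes: x through the thickness, y towards the tab's end, z up. Grip the tab by its narrow edges (22 mm apart along y). About 80 g.
- spacer_a_mid (a point): Centre of the same plate's 58 mm tall part, 29 mm above its foot, 49 mm in -y from the tab.
- spacer_b_tab (a point): Grip tab of the second spacer, an identical plate that stands turned half round in the stand (its tab is at the stand's -y side, spacer_a's at the +y side). Same point and axes as for spacer_a_tab.
- spacer_b_mid (a point): Centre of the second plate's 58 mm tall part, 29 mm above its foot.
- wedge_stem (a point): Grip stem of the grey wedge: 18 mm thick (x), 32 mm wide (y), from 65 to 138 mm above the tip. Point: middle of the stem, 120 mm above the tip. Grip it across its 32 mm width (along y). About 120 g. Friction holds the wedge once jammed; 12 to 20 N of downward push is enough.
- wedge_tip (a point): Middle of the wedge's flat tip, 120 mm below wedge_stem; z up along the wedge. The wedge is 56 mm wide (y), 66 tall, tapered alike on both faces: thickness = 5 + 0.33 x height above the tip (mm). It jams where its thickness at the rim equals the room left: that suits 10 to 23 mm of room; in more it reaches the floor and stays loose, in less it stays too high.
- glove_box: Bystander: glove carton 235 x 125 x 75 mm on the other side of the tray from the stand. Origin under its centre.
- bottle: Bystander: clear bottle, 60 mm across, 100 mm tall. Origin under its centre.
- cup: Bystander: white cup, 70 mm across at the rim, 80 mm tall. Origin under its centre.

How it is judged:
By the outcome, as a careful person would: the job done as asked, in the order asked, and still so for the second after the job is handed in, while the arm keeps its last pose, push and grip.
It also fails if it takes over 72 s, if anything falls off the work surface, if the arm or the gripper's body presses on something with over 40 N, if the wrist force passes 120 N, or if a joint passes its speed limit or range.

ROBOT

A 6-joint arm with a two-finger parallel gripper is mounted at the origin on the work surface. World frame = base frame: x ahead of the robot, y to its left, z up, the work surface at z = 0. Lengths are in m, angles in rad, forces in N, time in s.
With the tool pointing down it reaches from about 0.4 to 0.825 m from the base axis. Payload 7 kg.
Tool frame: the origin (TCP) lies on the centre line of the jaws, within the pads' length; the fingertips stand 17 mm ahead of it and the grasp point (between the pads) lies 2 mm behind it; x points along the fingers, y is the direction in which the jaws open and shut, and the axes are right-handed (so a half turn about x gives the same grasp; the last joint's range is limited). The gripper opens to 85 mm and grips with 20 to 120 N. Pads are 22 mm wide; open, the fingers measure 114 mm over their backs; the gripper's body (76 mm by 85 mm) begins 54 mm behind the grasp point. The pads swing forward as they close: fully open they stand 13 mm farther back than shut.
Start: joints at [1.472, 0.359, 0.012, 0, -1.224, -0.288], TCP at [0.255, 0.625, 0.248] pointing down, gripper open.
Joint ranges: [-3.07, 3.07], [-1.43, 2.12], [-1.02, 1.25], [-3.03, 1.67], [-3.05, -0], [-3.03, 3.03]. Speed limits (rad/s): [2.39, 2.39, 3.01, 3.14, 3.14, 3.14].

INTERFACE

Orientations are given as a unit quaternion [w, x, y, z].
In Python, from workcell import r gives the robot as it stands. The module is installed in compiled form; this text tells all that it offers.
- The arm moves only by the tool servo_tool, never from a script. Its argument "targets" is a list that holds one entry, the list of rows, each a list of 7 numbers: the shift along the tool's x, y, z in cm, then the turn, a rotation vector about the tool's x, y, z in degrees, then the opening in per cent of the stroke, from 0 (shut) to 100 (fully open). In form: [[[tx, ty, tz, wx, wy, wz, jaw], ...]]. A call has exactly 10 rows; each row shifts and turns the commanded pose from where the row before left it, along the tool's axes as they then stand; what a row does not reach is not made up. A row lasts 1/12 s, in which the tool goes at most 41.7 mm and 7.16 degrees, less where a joint would pass 70% of its speed; a pose out of reach is approached as far as the arm can. A call with a gripper value outside its range is refused whole. The fingers move at their own pace and stop on an object; "newtons" is the grip in N (left out, the last holds). Time passes only in rows, so rows that do not move let the fingers close, or fill a call up. It gives the time, the measured TCP pose, the force and the opening at its end, in the units of the state.
- r.state(): the state, without advancing time (a new reading comes with each control period).
- r.grab_frame(name): name is "scene" or "top" or "wrist"; returns (picture, depth): 384x512x3 uint8, red, green, blue; 384x512 float32, m along the optical axis (not along the pixel's ray), 0 where there is no reading.
- r.camera_model(name): a dict with "fovy" (degrees; the focal length in pixels is half the picture's height over the tangent of half this angle, whatever the lens; pixels are square), "cx", "cy" (the principal point, pixels), "world_from_camera" (4x4, takes a point from camera to world coordinates); the wrist camera has in their place "tool_from_camera" (4x4, takes a point from camera to tool coordinates, whose origin is the TCP and whose axes are the tool frame's). Camera axes: x right, y down, z forward; pixel columns grow to the right and rows downward; lengths in m; the calibration is good to about 2 mm. A picture is of the moment at which its call begins: read the wrist's pose just before it. camera_model takes no time and is no camera call.
- r.job_done(): hands the job in, once; it reports no verdict.
The state is a dict: "t": time; "joint_positions": joint angles; "qd": joint speeds; "joint_torque": joint torques, N m; "tcp_pos": TCP position; "eef_rot": TCP orientation; "force": force on the tool from outside, world axes, zero at the start; "moment": the same for the moment, N m; "grip_width": finger opening in m.
Only numpy, scipy, OpenCV 4.12 (cv2) and the standard library are available. Lean on these libraries where they do the work, as an engineer would, in place of code of your own. Each camera call takes 0.05 s, during which the arm holds its last target. There are 200 camera calls.

## Working session

There is one attempt and no reset: what is moved stays moved. The work goes in short steps, Python scripts to look and compute and a tool call to move; the robot and the scene stay as the last step left them, time stands still between calls to the robot, and variables do not carry over. Pictures are saved under pics/ and viewed, about 8 in all and at most 12, crops included, and the job is handed in when it is done.

Besides the shell and the picture viewer there is one more tool, called after ">>>" by a JSON object that holds its "api" and its "payload". servo_tool: Moves the arm, as the interface text tells. Its arguments: {"type":"object","properties":{"targets":{"type":"array"},"newtons":{"type":"number"}},"required":["targets"]}

```bash
mkdir -p pics; python3 - <<'E'
from workcell import r
import cv2,numpy as np
print(r.state())
for n in("scene","top"):
    p,d=r.grab_frame(n); m=r.camera_model(n)
    np.savez(n+'.npz',p=p,d=d,M=m["world_from_camera"],f=192/np.tan(np.radians(m["fovy"])/2),c=[m["cx"],m["cy"]])
    cv2.imwrite(f'pics/{n}.png',p[...,::-1]); print(n,m["fovy"],m["cx"],m["cy"],np.round(m["world_from_camera"],3).tolist())
print(np.round(r.camera_model("wrist")["tool_from_camera"],4).tolist(),r.camera_model("wrist")["fovy"])
E
```

```text
{'t': 0.0, 'joint_positions': array([ 1.47207603e+00,  3.59406469e-01,  1.10659088e-02, -2.93305832e-04,
       -1.22411476e+00, -2.88083077e-01]), 'qd': array([ 0.00136866, -0.00028704, -0.00020146,  0.00048033, -0.00044155,
        0.00118164]), 'joint_torque': array([-1.34393416e-03, -5.83303034e+01,  2.93430591e+01,  6.93674862e+00,
       -5.78081439e-03, -6.70768188e-06]), 'tcp_pos': array([0.25451104, 0.62469702, 0.24736431]), 'eef_rot': array([ 0.13534617, -0.69387492,  0.13653244,  0.69395814]), 'force': array([-0.3488756 , -0.73202025, -0.37902581]), 'moment': array([-0.00852805, -0.05336207, -0.00308556]), 'grip_width': 0.08536495063354033}
scene 43.940968974160654 261.5712927530613 187.5876310034377 [[0.13, 0.675, -0.727, 1.338], [0.992, -0.096, 0.088, -0.104], [-0.01, -0.732, -0.681, 0.852], [0.0, 0.0, 0.0, 1.0]]
top 49.27340232860834 260.2289320874426 189.45537367934662 [[0.012, -0.985, 0.172, 0.352], [-1.0, -0.01, 0.014, 0.008], [-0.012, -0.173, -0.985, 1.202], [0.0, 0.0, 0.0, 1.0]]
[[0.0004, -0.2625, 0.9649, -0.125], [1.0, -0.0007, -0.0006, 0.0007], [0.0008, 0.9649, 0.2625, -0.0655], [0.0, 0.0, 0.0, 1.0]] 63.7669827812352
```

View pics/top.png

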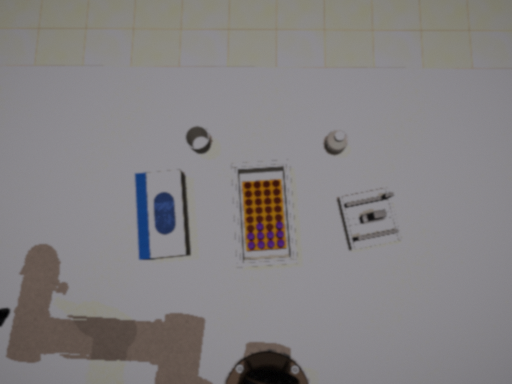

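View pics/scene.png

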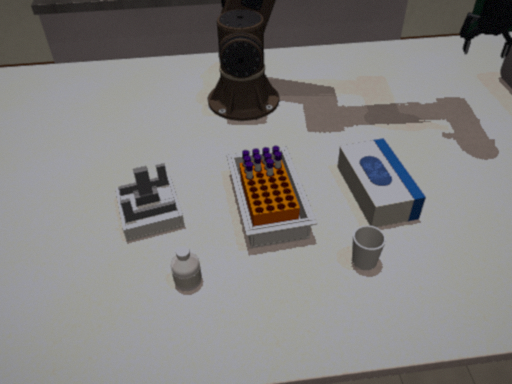

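The top view has the tray at about (264,212), with the gap at its upper end, at about row 172. The stand is on the right at (370,218), yawed about 13°, with its tabs at (355,238) and (388,196) and the wedge stem at (380,214). The carton is on the left at (165,213), the cup at (199,140) and the bottle at (336,141). The scene view agrees. Next I take heights from the depth images.

```bash
cat > h.py <<'E'
import numpy as np,cv2
def cloud(n):
    z=np.load(n+'.npz');d=z['d'];v,u=np.mgrid[:d.shape[0],:d.shape[1]]
    P=np.stack([(u-z['c'][0])/z['f']*d,(v-z['c'][1])/z['f']*d,d],-1)@z['M'][:3,:3].T+z['M'][:3,3]
    return P,z['p'],d>0
E
python3 - <<'E'
from h import *
for n in("top","scene"):
    P,p,ok=cloud(n);hsv=cv2.cvtColor(p,cv2.COLOR_RGB2HSV)
    tbl=ok&(abs(P[...,2])<.02);print(n,'table z',np.median(P[tbl][:,2]), 'nodepth',(~ok).sum())
    roi=ok&(P[...,0]>.35)&(P[...,0]<.95)&(abs(P[...,1])<.5)
    def box(name,m):
        k,l,st,_=cv2.connectedComponentsWithStats(m.astype('uint8'))
        for i in range(1,k):
            if st[i,4]<25: continue
            q=P[l==i];b=cv2.minAreaRect((q[:,:2]*1000).astype('float32'))
            print(name,st[i,4],'px',st[i,:4],'c',np.round(b[0]),'size',np.round(b[1]),'ang',round(b[2],1),'z',np.round(np.percentile(q[:,2],[2,50,98])*1000))
    box('h>25',roi&(P[...,2]>.025))
    box('orange',roi&(hsv[...,0]<22)&(hsv[...,1]>130)&(P[...,2]>.05))
    box('tabs',roi&(P[...,1]<-.15)&(P[...,2]>.075))
    box('plates',roi&(P[...,1]<-.15)&(P[...,2]>.052))
E
```

```text
top table z -0.0006119394268087053 nodepth 784
h>25 357 px [185 125  26  27] c [697. 202.] size [67. 68.] ang 19.1 z [27. 65. 82.]
h>25 413 px [325 130  23  24] c [ 695. -191.] size [58. 57.] ang 39.2 z [ 29.  69. 102.]
h>25 2100 px [232 160  66 104] c [490.  14.] size [287. 163.] ang 4.6 z [31. 63. 67.]
h>25 4256 px [135 170  55  90] c [482. 295.] size [236. 128.] ang 6.2 z [39. 75. 79.]
h>25 2792 px [242 179  45  72] c [484.  13.] size [191. 110.] ang 4.5 z [ 60.  65. 109.]
h>25 2772 px [339 188  63  62] c [ 479. -282.] size [150. 142.] ang 12.0 z [ 34.  41. 143.]
orange 2088 px [243 180  41  70] c [483.  14.] size [188. 107.] ang 4.5 z [60. 65. 69.]
tabs 137 px [332 131  14  14] c [ 695. -190.] size [35. 32.] ang 57.0 z [ 75.  97. 103.]
tabs 51 px [382 192  12   7] c [ 536. -320.] size [11. 23.] ang 11.8 z [ 75. 102. 106.]
tabs 150 px [367 210  20  11] c [ 479. -281.] size [19. 34.] ang 10.8 z [ 81. 142. 148.]
tabs 41 px [356 235  11   6] c [ 421. -243.] size [ 9. 23.] ang 12.8 z [ 80. 103. 106.]
plates 348 px [327 130  21  21] c [ 696. -191.] size [56. 56.] ang 42.5 z [ 54.  71. 
[... 793 characters left out ...]
160  61  60] c [489.  14.] size [193. 111.] ang 4.4 z [52. 65. 68.]
tabs 103 px [156 163  11  13] c [ 424. -243.] size [16. 22.] ang 13.3 z [ 76.  93. 105.]
tabs 383 px [133 166  20  30] c [ 482. -280.] size [23. 32.] ang 12.7 z [ 77. 118. 145.]
tabs 124 px [120 198  12  15] c [ 539. -318.] size [15. 22.] ang 15.8 z [ 76.  95. 105.]
tabs 266 px [174 246  19  20] c [ 703. -192.] size [37. 31.] ang 89.6 z [ 75.  94. 103.]
plates 937 px [118 163  50  40] c [ 462. -285.] size [ 70. 120.] ang 12.5 z [ 53.  77. 145.]
plates 470 px [120 198  56  21] c [ 528. -271.] size [ 16. 120.] ang 12.2 z [ 53.  64. 104.]
plates 648 px [171 246  29  32] c [ 707. -189.] size [47. 59.] ang 16.3 z [ 54.  72. 102.]
```

```bash
cat >> h.py <<'E'
from scipy.spatial.transform import Rotation as Ro
def Rt(yaw,half=0):
    c,s=np.cos(np.radians(yaw)),np.sin(np.radians(yaw));k=-1 if half else 1
    return np.array([[0,-s*k,c*k],[0,c*k,s*k],[-1,0,0]])
def cur(s):
    q=s['eef_rot'];return Ro.from_quat([q[1],q[2],q[3],q[0]]).as_matrix()
def plan(s,xyz,yaw,half=0):
    R=cur(s);T=Rt(yaw,half)
    print('turn deg',np.round(Ro.from_matrix(R.T@T).as_rotvec(degrees=True),2),'then shift cm',np.round(T.T@(np.array(xyz)-s['tcp_pos'])*100,2),'| before-turn shift',np.round(R.T@(np.array(xyz)-s['tcp_pos'])*100,2))
E
python3 - <<'E'
from h import *
from workcell import r
s=r.state();print(cur(s).round(3))
for h in(0,1): plan(s,[.58,.021,.25],4.5,h)
E
```

```text
[[-0.    -0.377 -0.926]
 [-0.001 -0.926  0.377]
 [-1.     0.002 -0.   ]]
turn deg [ 1.5333e+02 -1.2000e-01 -2.0000e-02] then shift cm [ -0.25 -62.74  27.72] | before-turn shift [ -0.18  43.63 -52.93]
turn deg [-2.667e+01  1.000e-02 -9.000e-02] then shift cm [ -0.25  62.74 -27.72] | before-turn shift [ -0.18  43.63 -52.93]
```

>>> {"api": "servo_tool", "payload": {"targets": [[[0,0.6,-0.7,-6.67,0,0,100],[0,0.7,-0.7,-6.67,0,0,100],[0,0.8,-0.6,-6.67,0,0,100],[0,0.9,-0.5,-6.67,0,0,100],[0,3.7,-1.6,0,0,0,100],[0,3.7,-1.6,0,0,0,100],[0,3.7,-1.6,0,0,0,100],[0,3.7,-1.6,0,0,0,100],[0,3.7,-1.6,0,0,0,100],[0,3.7,-1.6,0,0,0,100]]]}}

```text
t: 0.93
tcp_pos: [0.3866, 0.3746, 0.2481]
eef_rot: [-0.028, -0.706, -0.028, 0.707]
force: [1.4, 1.1, -0.6]
grip_width: 0.085
```

>>> {"api": "servo_tool", "payload": {"targets": [[[0,3.7,-1.6,0,0,0,100],[0,3.7,-1.6,0,0,0,100],[0,3.7,-1.6,0,0,0,100],[0,3.7,-1.6,0,0,0,100],[0,3.7,-1.6,0,0,0,100],[0,3.7,-1.6,0,0,0,100],[0,3.7,-1.6,0,0,0,100],[0,3.7,-1.6,0,0,0,100],[0,3.7,-1.6,0,0,0,100],[0,0,0,0,0,0,100]]]}}

```text
t: 1.77
tcp_pos: [0.5578, 0.0507, 0.2476]
eef_rot: [-0.027, -0.706, -0.026, 0.707]
force: [0.7, 1.0, -0.1]
grip_width: 0.0853
```

```bash
cat >> h.py <<'E'
def grabw(r,name):
    s=r.state();p,d=r.grab_frame("wrist");m=r.camera_model("wrist")
    T=np.eye(4);T[:3,:3]=cur(s);T[:3,3]=s['tcp_pos']
    np.savez(name+'.npz',p=p,d=d,M=T@m["tool_from_camera"],f=192/np.tan(np.radians(m["fovy"])/2),c=[m["cx"],m["cy"]])
    cv2.imwrite(f'pics/{name}.png',p[...,::-1]);return s
E
python3 - <<'E'
from h import *
from workcell import r
s=grabw(r,'w1');print(s['t'],s['tcp_pos'],s['joint_positions'],s['force']);plan(s,[.58,.021,.25],4.5,1)
E
```

```text
1.7667 [0.55775989 0.05067212 0.24760384] [ 4.40736351e-01  1.71567336e-01 -2.45588595e-01  9.62614168e-04
 -1.15518962e+00  1.20391151e+00] [ 0.67068138  0.97468217 -0.05603154]
turn deg [-0.25  0.06 -0.08] then shift cm [-0.24  3.13 -1.98] | before-turn shift [-0.24  3.12 -2.  ]
```

View pics/w1.png

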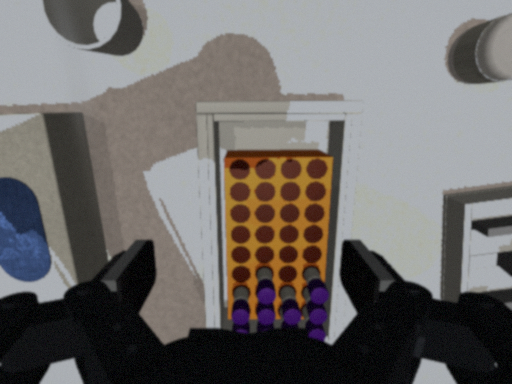

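The wrist view shows the rack (rows 152–320, columns 225–332), the open gap above it (rows 121–152) and the far rim band (rows 102–121). I measure the gap on the rim plane.

```bash
python3 - <<'E'
from h import *
P,p,ok=cloud('w1');z=np.load('w1.npz');hsv=cv2.cvtColor(p,cv2.COLOR_RGB2HSV)
a=np.radians(4.5);X=np.array([np.cos(a),np.sin(a)]);Y=np.array([-np.sin(a),np.cos(a)])
def ray(u,v,h):
    d=z['M'][:3,:3]@np.array([(u-z['c'][0])/z['f'],(v-z['c'][1])/z['f'],1]);o=z['M'][:3,3];return o+d*(h-o[2])/d[2]
org=(hsv[...,0]<22)&(hsv[...,1]>130)
for u in(235,250,265,280,295,310,325):
    print(u,'z',np.round(P[96:166:2,u,2]*1000).astype(int).tolist())
for u in (230,265,300):
    print(u,'V',p[96:166:2,u].mean(-1).astype(int).tolist(),'org',np.where(org[:,u])[0][:2])
# rack top edges
for v in(190,210,230,250): 
    w=np.where(ok[v]&(abs(P[v,:,2]-.065)<.008)&org[v])[0];print('rackrow',v,w[0],w[-1],ray(w[0],v,.065).round(4),ray(w[-1],v,.065).round(4))
row=lambda v:[(ray(u,v,.065)[:2]@X*1000).round(1) for u in(230,280,325)]
for v in range(116,166,4):print(v,row(v))
E
```

```text
235 z [1, -1, 0, 62, 64, 62, 63, 63, 61, 64, 65, 65, 64, 5, 6, 5, 3, 4, 3, 5, 6, 4, 4, 5, 7, 5, 4, 12, 29, 43, 58, 64, 65, 66, 64]
250 z [-1, 0, 0, 62, 62, 63, 63, 62, 62, 64, 64, 64, 64, 5, 4, 5, 5, 4, 5, 4, 5, 5, 5, 5, 5, 4, 4, 12, 28, 44, 58, 64, 64, 64, 66]
265 z [-1, 0, 0, 61, 62, 63, 61, 63, 62, 64, 64, 65, 64, 4, 4, 4, 5, 5, 3, 4, 6, 5, 4, 4, 4, 4, 5, 12, 30, 44, 60, 64, 65, 65, 65]
280 z [-1, -2, -1, 62, 62, 64, 62, 62, 62, 64, 65, 63, 63, 4, 5, 3, 5, 5, 4, 4, 5, 4, 4, 4, 5, 5, 5, 13, 31, 46, 60, 64, 65, 64, 63]
295 z [1, -2, -1, 61, 63, 63, 63, 62, 62, 63, 65, 64, 64, 4, 4, 5, 4, 4, 3, 3, 5, 4, 4, 4, 4, 4, 4, 14, 30, 45, 61, 65, 63, 65, 65]
310 z [-1, 0, -1, 62, 62, 62, 61, 63, 63, 63, 64, 65, 63, 5, 4, 4, 4, 5, 4, 6, 3, 3, 5, 4, 5, 5, 5, 14, 32, 48, 60, 64, 65, 64, 66]
325 z [-1, -2, 60, 61, 63, 62, 63, 62, 63, 64, 64, 64, 62, 4, 4, 6, 5, 5, 3, 3, 4, 5, 4, 4, 5, 4, 4, 6, 5, 48, 61, 64, 64, 64, 65]
230 V [113, 120, 120, 138, 148, 148, 146, 145, 125, 130, 149, 146, 133, 127, 133, 132, 132, 131, 132, 133, 132, 134, 131, 130, 130, 131, 127, 88, 39, 36, 46, 70, 80, 78, 63] org [
[... 769 characters left out ...]
np.float64(614.2)]
124 [np.float64(610.9), np.float64(610.6), np.float64(610.4)]
128 [np.float64(607.0), np.float64(606.8), np.float64(606.6)]
132 [np.float64(603.2), np.float64(602.9), np.float64(602.7)]
136 [np.float64(599.3), np.float64(599.1), np.float64(598.8)]
140 [np.float64(595.4), np.float64(595.2), np.float64(594.9)]
144 [np.float64(591.5), np.float64(591.2), np.float64(591.0)]
148 [np.float64(587.6), np.float64(587.3), np.float64(587.1)]
152 [np.float64(583.6), np.float64(583.3), np.float64(583.1)]
156 [np.float64(579.6), np.float64(579.3), np.float64(579.1)]
160 [np.float64(575.5), np.float64(575.3), np.float64(575.0)]
164 [np.float64(571.5), np.float64(571.2), np.float64(571.0)]
```

The gap is about 35 mm (edges at X≈578.5 and 613 along the tray axis). One spacer would leave 25 mm, which is too loose, so both are needed and leave about 15 mm. I'll pick spacer_a first, with its tab near (423,-243).

```bash
python3 - <<'E'
from h import *
from workcell import r
s=r.state();plan(s,[.423,-.243,.20],12.2,1)
E
```

```text
turn deg [-7.98  0.08 -0.03] then shift cm [ 4.75 26.07 19.33] | before-turn shift [ 4.79 28.5  15.51]
```

>>> {"api": "servo_tool", "payload": {"targets": [[[0.4,2.7,1.7,-4,0,0,70],[0.4,2.7,1.8,-4,0,0,70],[0.5,2.6,1.9,0,0,0,70],[0.5,2.6,1.9,0,0,0,70],[0.5,2.6,1.9,0,0,0,70],[0.5,2.6,1.9,0,0,0,70],[0.5,2.6,1.9,0,0,0,70],[0.5,2.6,1.9,0,0,0,70],[0.5,2.6,1.9,0,0,0,70],[0.5,2.6,1.9,0,0,0,70]]]}}

```text
t: 2.65
tcp_pos: [0.4233, -0.2381, 0.2002]
eef_rot: [0.077, 0.703, 0.078, -0.703]
force: [1.3, 0.6, -1.5]
grip_width: 0.0598
```

>>> {"api": "servo_tool", "payload": {"targets": [[[0,0,0,0,0,0,70],[0,0,0,0,0,0,70],[0,0,0,0,0,0,70],[0,0,0,0,0,0,70],[0,0,0,0,0,0,70],[0,0,0,0,0,0,70],[0,0,0,0,0,0,70],[0,0,0,0,0,0,70],[0,0,0,0,0,0,70],[0,0,0,0,0,0,70]]]}}

```text
t: 3.48
tcp_pos: [0.4242, -0.2376, 0.2003]
eef_rot: [0.077, 0.703, 0.077, -0.703]
force: [0.5, -0.7, -0.5]
grip_width: 0.0597
```

```bash
python3 - <<'E'
from h import *
from workcell import r
s=grabw(r,'w2');print(s['t'],s['tcp_pos'],s['grip_width'],s['joint_positions'].round(2));plan(s,[.423,-.243,.092],12.2,1)
P,p,ok=cloud('w2')
R=cur(s)
def box(lo,hi):
    m=ok&(P[...,2]>lo)&(P[...,2]<hi)
    k,l,st,_=cv2.connectedComponentsWithStats(m.astype('uint8'))
    for i in range(1,k):
        if st[i,4]<60: continue
        q=P[l==i];b=cv2.minAreaRect((q[:,:2]*1000).astype('float32'))
        print((lo,hi),st[i,4],'px',st[i,:4],'c',np.round(b[0],1),'size',np.round(b[1]),'ang',round(b[2],1),'z',np.round(np.percentile(q[:,2],[2,50,98])*1000))
box(.097,.112);box(.056,.071);box(.036,.047);box(.138,.150)
E
```

```text
3.4833 [ 0.42422914 -0.23757947  0.20032844] 0.05973738735971951 [-0.11  0.09 -0.46  0.   -1.02  1.89]
turn deg [ 0.33 -0.   -0.  ] then shift cm [10.83  0.5   0.23] | before-turn shift [10.83  0.5   0.24]
(0.097, 0.112) 579 px [382  60  37  17] c [ 536.2 -318.7] size [10. 23.] ang 11.8 z [ 98. 103. 105.]
(0.097, 0.112) 134 px [300 126  47  27] c [ 484.5 -275.6] size [15. 34.] ang 43.4 z [ 97. 107. 111.]
(0.097, 0.112) 417 px [241 195  29  15] c [ 422.3 -243.8] size [10. 21.] ang 11.6 z [ 97. 103. 105.]
(0.056, 0.071) 4626 px [  0   0  34 174] c [461.1 -34.3] size [137.  24.] ang 2.9 z [57. 64. 69.]
(0.056, 0.071) 6297 px [  0   0  63 222] c [442.3 -44.3] size [182.  57.] ang 4.0 z [58. 63. 65.]
(0.056, 0.071) 1791 px [242  67 149  15] c [ 525.9 -271. ] size [ 10. 118.] ang 12.1 z [58. 63. 67.]
(0.056, 0.071) 90 px [279 120  10  26] c [ 475.7 -256.7] size [21.  7.] ang 12.5 z [57. 70. 71.]
(0.056, 0.071) 1464 px [241 183 137  13] c [ 432.5 -291.4] size [ 10. 120.] ang 12.2 z [57. 63. 66.]
(0.036, 0.047) 519 px [ 59   0   6 202] c [451.7 -60.2] size [176.   2.] ang 4.7 z [36. 38. 41.]
(0.036, 0.047) 17540 px [230  43 165 169] c [ 479.1 -281.4] size [150. 140.] ang 12.0 z [39. 40. 42.]
(0.036, 0.047) 151 px [  0 187  39   9] c [367.6 -27.7] size [ 1. 41.] ang 3.8 z [36. 42. 47.]
(0.138, 0.15) 1670 px [311 130  57  31] c [ 479.3 -281. ] size [18. 32.] ang 12.3 z [139. 143. 145.]
```

View pics/w2.png

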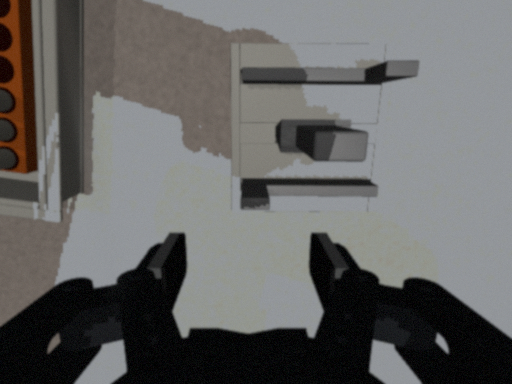

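>>> {"api": "servo_tool", "payload": {"targets": [[[0,0.29,0.16,0.3,0,0,60],[0,0.28,0.16,0,0,0,60],[1.5,0,0,0,0,0,60],[1.5,0,0,0,0,0,60],[1.5,0,0,0,0,0,60],[1.5,0,0,0,0,0,60],[1.5,0,0,0,0,0,60],[1.5,0,0,0,0,0,60],[1.2,0,0,0,0,0,60],[0.6,0,0,0,0,0,60]]], "newtons": 40}}

```text
t: 4.37
tcp_pos: [0.4213, -0.2441, 0.0908]
eef_rot: [-0.075, -0.702, -0.075, 0.704]
force: [0.1, 0.0, 0.3]
grip_width: 0.0513
```

>>> {"api": "servo_tool", "payload": {"targets": [[[0,0,0,0,0,0,60],[0,0,0,0,0,0,60],[0,0,0,0,0,0,0],[0,0,0,0,0,0,0],[0,0,0,0,0,0,0],[0,0,0,0,0,0,0],[0,0,0,0,0,0,0],[0,0,0,0,0,0,0],[0,0,0,0,0,0,0],[0,0,0,0,0,0,0]]]}}

```text
t: 5.2
tcp_pos: [0.423, -0.2441, 0.0932]
eef_rot: [0.076, 0.704, 0.075, -0.702]
force: [-0.0, 0.5, 6.4]
grip_width: 0.0212
```

>>> {"api": "servo_tool", "payload": {"targets": [[[-1.0,0,0,0,0,0,0],[-1.5,0,0,0,0,0,0],[-2,0,0,0,0,0,0],[-2,0,0,0,0,0,0],[-2,0,0,0,0,0,0],[-2,0,0,0,0,0,0],[-2,0,0,0,0,0,0],[-2,0,0,0,0,0,0],[-1.2,0,0,0,0,0,0],[0,0,0,0,0,0,0]]]}}

```text
t: 6.03
tcp_pos: [0.4234, -0.2443, 0.2522]
eef_rot: [0.076, 0.705, 0.075, -0.701]
force: [0.6, -0.3, -0.2]
grip_width: 0.0213
```

```bash
python3 - <<'E'
from h import *
from workcell import r
s=r.state();print(s['grip_width'],s['force'],s['tcp_pos']);plan(s,[.5818,.0701,.25],4.5,1)
E
```

```text
0.021333436316953884 [ 0.57992376 -0.27409466 -0.23167461] [ 0.42338187 -0.24430127  0.25216296]
turn deg [ 7.74 -0.26 -0.1 ] then shift cm [  0.22 -30.1  -18.26] | before-turn shift [  0.25 -27.37 -22.14]
```

>>> {"api": "servo_tool", "payload": {"targets": [[[0,0,0,2.6,-0.1,0,0],[0,0,0,2.6,-0.1,0,0],[0,0,0,2.6,-0.1,0,0],[0,-2,-1.2,0,0,0,0],[0,-2.5,-1.5,0,0,0,0],[0,-2.5,-1.5,0,0,0,0],[0,-2.5,-1.5,0,0,0,0],[0,-2.5,-1.5,0,0,0,0],[0,-2.5,-1.5,0,0,0,0],[0,-2.5,-1.5,0,0,0,0]]]}}

```text
t: 6.87
tcp_pos: [0.5107, -0.0652, 0.2478]
eef_rot: [-0.027, -0.704, -0.027, 0.709]
force: [0.8, -0.2, -0.3]
grip_width: 0.0212
```

>>> {"api": "servo_tool", "payload": {"targets": [[[0,-2.5,-1.5,0,0,0,0],[0,-2.5,-1.5,0,0,0,0],[0,-2.5,-1.5,0,0,0,0],[0,-2.5,-1.5,0,0,0,0],[0,-2,-1.3,0,0,0,0],[0,-1.1,-0.76,0,0,0,0],[0,0,0,0,0,0,0],[0,0,0,0,0,0,0],[0,0,0,0,0,0,0],[0,0,0,0,0,0,0]]]}}

```text
t: 7.7
tcp_pos: [0.5805, 0.0693, 0.2481]
eef_rot: [-0.027, -0.705, -0.027, 0.709]
force: [0.5, -0.7, -0.8]
grip_width: 0.0208
```

```bash
python3 - <<'E'
from h import *
from workcell import r
s=grabw(r,'w3');print(s['t'],s['grip_width'],s['force'],s['tcp_pos']);plan(s,[.5818,.0701,.16],4.5,1)
E
```

```text
7.7 0.020823220289354363 [ 0.46897946 -0.73947547 -0.81836578] [0.58053268 0.0692941  0.2480833 ]
turn deg [-0.13  0.33 -0.03] then shift cm [ 8.81 -0.07 -0.13] | before-turn shift [ 8.81 -0.07 -0.18]
```

View pics/w3.png

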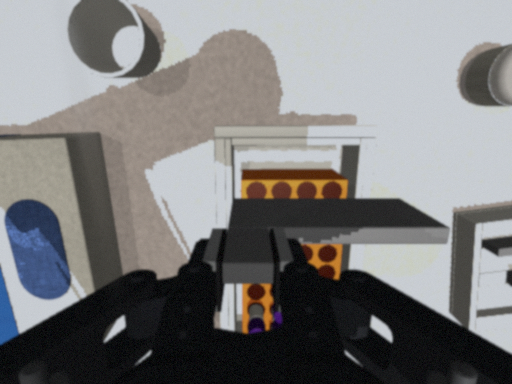

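The plate hangs in the jaws (rows 198–242, columns 230–447), with the gap above it (rows 146–172). I fit its face and compare it with the gap edges in the same view.

```bash
cat > meas.py <<'E'
from h import *
import sys
def meas(n,cols):
    P,p,ok=cloud(n);hsv=cv2.cvtColor(p,cv2.COLOR_RGB2HSV)
    a=np.radians(4.5);A=np.array([[np.cos(a),np.sin(a),0],[-np.sin(a),np.cos(a),0],[0,0,1]])
    Q=P@A.T*1000;z=np.load(n+'.npz')
    def ray(u,v,h):
        d=z['M'][:3,:3]@np.array([(u-z['c'][0])/z['f'],(v-z['c'][1])/z['f'],1]);o=z['M'][:3,3];return A@(o+d*(h-o[2])/d[2])*1000
    rows=np.arange(60,200)
    for u in cols:
        zz=Q[:,u,2]
        w=[v for v in rows if 50<zz[v]<75 and abs(zz[v+1]-5)<6 and abs(zz[v+2]-5)<6]
        k=[v for v in rows if zz[v]<61 and zz[v+1]>=61 and zz[v+2]>61 and zz[v-4]<45 and v>(w[0] if w else 0)]
        print(u,'wall X',[round(ray(u,v+.5,.065)[0],1) for v in w],'rack X',[round(ray(u,v+.5,.065)[0],1) for v in k[:1]])
    return Q,p,ok,ray
E
python3 - <<'E'
from meas import *
Q,p,ok,ray=meas('w3',range(245,340,12))
# plate
m=ok&(Q[...,2]>100)&(Q[...,2]<235)&(Q[...,0]>545)&(Q[...,0]<625);m[:, :225]=0;m[250:]=0;m[:195]=0
dark=m
q=Q[m];print(len(q),np.percentile(q,[1,50,99],axis=0).round(1))
for u in(300,320,340,360,380,400,420,440):
    c=Q[190:250,u];k=[(v+190,c[v].round(0).astype(int).tolist()) for v in range(4,60,5)];print(u,k)
# side walls of the tray and rack edges at row 190
for v in(185,):print([(u,round(Q[v,u,1]),round(Q[v,u,2])) for u in range(205,385,3)])
E
```

```text
245 wall X [np.float64(614.2)] rack X [np.float64(579.7)]
257 wall X [np.float64(614.2)] rack X [np.float64(579.6)]
269 wall X [np.float64(614.1)] rack X [np.float64(579.6)]
281 wall X [np.float64(614.1)] rack X [np.float64(579.6)]
293 wall X [np.float64(614.1)] rack X [np.float64(579.5)]
305 wall X [np.float64(614.0)] rack X [np.float64(579.5)]
317 wall X [np.float64(614.0)] rack X [np.float64(579.4)]
329 wall X [np.float64(614.0)] rack X [np.float64(579.4)]
8894 [[578.5 -83.7 162.3]
 [587.7 -28.2 209.1]
 [588.6  33.  233.1]]
300 [(194, [563, -31, 64]), (199, [587, -14, 164]), (204, [588, -12, 177]), (209, [588, -10, 187]), (214, [588, -8, 197]), (219, [588, -7, 205]), (224, [588, -6, 214]), (229, [587, -5, 219]), (234, [584, -5, 217]), (239, [581, -5, 218]), (244, [590, -1, 243]), (249, [590, 0, 249])]
320 [(194, [563, -52, 64]), (199, [587, -28, 164]), (204, [588, -25, 176]), (209, [588, -23, 187]), (214, [588, -20, 197]), (219, [588, -18, 206]), (224, [588, -16, 214]), (229, [587, -16, 218]), (234, [584, -16, 218]), (239, [581, -16, 217]), (244, [506, -55, 64]), (249, [501, -55, 
[... 1991 characters left out ...]
4), (253, 18, 63), (256, 15, 65), (259, 12, 65), (262, 8, 64), (265, 5, 64), (268, 2, 63), (271, -1, 65), (274, -4, 64), (277, -7, 66), (280, -10, 65), (283, -13, 65), (286, -16, 66), (289, -19, 64), (292, -22, 65), (295, -26, 64), (298, -29, 64), (301, -32, 65), (304, -35, 65), (307, -38, 65), (310, -41, 65), (313, -44, 65), (316, -47, 64), (319, -50, 65), (322, -53, 65), (325, -56, 65), (328, -60, 64), (331, -62, 66), (334, -65, 65), (337, -68, 65), (340, -72, 64), (343, -75, 65), (346, -78, 65), (349, -88, 43), (352, -89, 52), (355, -88, 62), (358, -90, 66), (361, -93, 65), (364, -98, 62), (367, -100, 63), (370, -103, 63), (373, -133, -1), (376, -137, -2), (379, -140, 0), (382, -145, -2)]
```

>>> {"api": "servo_tool", "payload": {"targets": [[[0,0,-0.2,0,0,0,0],[0,0,-0.15,0,0,0,0],[1.5,0,0,0,0,0,0],[1.5,0,0,0,0,0,0],[1.5,0,0,0,0,0,0],[1.5,0,0,0,0,0,0],[1.5,0,0,0,0,0,0],[0.8,0,0,0,0,0,0],[0,0,0,0,0,0,0],[0,0,0,0,0,0,0]]]}}

```text
t: 8.58
tcp_pos: [0.5843, 0.0702, 0.1654]
eef_rot: [-0.028, -0.705, -0.027, 0.709]
force: [0.4, -1.6, -0.0]
grip_width: 0.0214
```

```bash
python3 - <<'E'
from meas import *
from workcell import r
s=grabw(r,'w4');a=np.radians(4.5);t=s['tcp_pos'];print(s['grip_width'],s['force'],t,'tcp XY',t[0]*np.cos(a)+t[1]*np.sin(a),-t[0]*np.sin(a)+t[1]*np.cos(a))
Q,p,ok,ray=meas('w4',range(260,340,20))
for u in(300,340,380):
    print(u,[(v,Q[v,u].round(0).astype(int).tolist()) for v in range(150,250,8)])
E
```

```text
0.021373260292733735 [ 0.37380389 -1.56821218 -0.02871426] [0.58430761 0.07022265 0.16537653] tcp XY 0.5880159864702801 0.024161927041306513
260 wall X [np.float64(614.5)] rack X [np.float64(587.7)]
280 wall X [np.float64(614.5)] rack X [np.float64(587.6)]
300 wall X [np.float64(614.5)] rack X [np.float64(587.6)]
320 wall X [np.float64(614.4)] rack X [np.float64(587.6)]
300 [(150, [623, -15, 62]), (158, [618, -15, 65]), (166, [600, -25, 4]), (174, [593, -26, 5]), (182, [585, -26, 3]), (190, [579, -25, 10]), (198, [592, -13, 81]), (206, [591, -10, 97]), (214, [591, -8, 113]), (222, [592, -5, 128]), (230, [590, -4, 135]), (238, [586, -4, 136]), (246, [594, 0, 163])]
340 [(150, [623, -44, 62]), (158, [618, -44, 64]), (166, [600, -63, 4]), (174, [593, -63, 5]), (182, [585, -64, 4]), (190, [578, -63, 9]), (198, [592, -42, 80]), (206, [592, -36, 98]), (214, [592, -32, 114]), (222, [592, -28, 127]), (230, [590, -26, 136]), (238, [586, -26, 136]), (246, [547, -49, 65])]
380 [(150, [623, -73, 63]), (158, [618, -74, 64]), (166, [606, -88, 32]), (174, [599, -88, 34]), (182, [593, -88, 36]), (190, [586, -89, 36]), (198, [591, -71, 79]), (206, [592, -62, 99]), (214, [592, -56, 114]), (222, [592, -50, 128]), (230, [590, -47, 136]), (238, [585, -48, 135]), (246, [539, -89, 48])]
```

The plate is upright and parallel to the gap, about 2 mm clear of the rack face, with its foot at z≈78 mm. I lower it now.

>>> {"api": "servo_tool", "payload": {"targets": [[[0.8,0,0,0,0,0,0],[0.9,0,0,0,0,0,0],[0.9,0,0,0,0,0,0],[0.9,0,0,0,0,0,0],[0.9,0,0,0,0,0,0],[0.9,0,0,0,0,0,0],[0.8,0,0,0,0,0,0],[0.5,0,0,0,0,0,0],[0,0,0,0,0,0,0],[0,0,0,0,0,0,0]]]}}

```text
t: 9.47
tcp_pos: [0.5838, 0.0703, 0.0989]
eef_rot: [-0.028, -0.705, -0.027, 0.709]
force: [0.3, -0.4, -0.5]
grip_width: 0.0214
```

>>> {"api": "servo_tool", "payload": {"targets": [[[0.1,0,0,0,0,0,0],[0.1,0,0,0,0,0,0],[0.1,0,0,0,0,0,0],[0.1,0,0,0,0,0,0],[0.1,0,0,0,0,0,0],[0.1,0,0,0,0,0,0],[0.1,0,0,0,0,0,0],[0,0,0,0,0,0,0],[0,0,0,0,0,0,0],[0,0,0,0,0,0,0]]]}}

```text
t: 10.3
tcp_pos: [0.5839, 0.0704, 0.0923]
eef_rot: [-0.027, -0.705, -0.027, 0.708]
force: [0.3, 0.2, -0.1]
grip_width: 0.0212
```

>>> {"api": "servo_tool", "payload": {"targets": [[[0.1,0,0,0,0,0,0],[0,0,0,0,0,0,0],[0.1,0,0,0,0,0,0],[0,0,0,0,0,0,0],[0.1,0,0,0,0,0,0],[0,0,0,0,0,0,0],[0,0,0,0,0,0,0],[0,0,0,0,0,0,0],[0,0,0,0,0,0,0],[0,0,0,0,0,0,0]]]}}

```text
t: 11.13
tcp_pos: [0.5851, 0.0706, 0.0921]
eef_rot: [-0.028, -0.706, -0.028, 0.707]
force: [-4.1, 0.5, 18.6]
grip_width: 0.0212
```

Floor contact: 18.6 N at the expected height. I ease off, open and lift.

>>> {"api": "servo_tool", "payload": {"targets": [[[-0.2,0,0,0,0,0,0],[0,0,0,0,0,0,0],[0,0,0,0,0,0,60],[0,0,0,0,0,0,60],[0,0,0,0,0,0,60],[0,0,0,0,0,0,60],[0,0,0,0,0,0,60],[0,0,0,0,0,0,60],[0,0,0,0,0,0,60],[-0.5,0,0,0,0,0,60]]]}}

```text
t: 11.97
tcp_pos: [0.5831, 0.0701, 0.0954]
eef_rot: [-0.028, -0.704, -0.027, 0.709]
force: [0.6, -0.2, -0.3]
grip_width: 0.051
```

>>> {"api": "servo_tool", "payload": {"targets": [[[-1.5,0,0,0,0,0,60],[-1.8,0,0,0,0,0,60],[-1.8,0,0,0,0,0,60],[-1.8,0,0,0,0,0,60],[-1.8,0,0,0,0,0,60],[-1.8,0,0,0,0,0,60],[-1.0,0,0,0,0,0,60],[0,0,0,0,0,0,60],[0,0,0,0,0,0,60],[0,0,0,0,0,0,60]]]}}

```text
t: 12.8
tcp_pos: [0.5838, 0.0703, 0.2102]
eef_rot: [-0.027, -0.704, -0.027, 0.709]
force: [-0.3, -0.9, -0.9]
grip_width: 0.0515
```

```bash
python3 - <<'E'
from meas import *
from workcell import r
s=grabw(r,'w5');print(s['t'],s['tcp_pos'])
Q,p,ok,ray=meas('w5',[])
for u in range(230,380,16):
    c=Q[:,u];k=[v for v in range(120,230) if ok[v,u]]
    print(u,[(v,c[v].round(0).astype(int).tolist()) for v in range(165,225,5)])
plan(s,[.5362,-.3187,.21],12.1,1)
E
```

```text
12.8 [0.58378245 0.07030429 0.21019622]
230 [(165, [603, 40, 62]), (170, [599, 40, 63]), (175, [594, 40, 63]), (180, [589, 40, 62]), (185, [585, 40, 64]), (190, [580, 40, 63]), (195, [576, 40, 65]), (200, [571, 40, 62]), (205, [566, 40, 63]), (210, [561, 40, 63]), (215, [557, 40, 65]), (220, [552, 41, 65])]
246 [(165, [593, 26, 4]), (170, [591, 26, 25]), (175, [591, 26, 48]), (180, [591, 25, 68]), (185, [591, 25, 86]), (190, [591, 25, 103]), (195, [587, 25, 103]), (200, [583, 25, 103]), (205, [566, 26, 64]), (210, [562, 26, 64]), (215, [557, 26, 64]), (220, [552, 26, 65])]
262 [(165, [654, 24, 335]), (170, [591, 9, 25]), (175, [591, 10, 48]), (180, [589, 11, 62]), (185, [585, 11, 63]), (190, [578, 11, 56]), (195, [576, 11, 64]), (200, [572, 11, 66]), (205, [567, 11, 66]), (210, [562, 11, 65]), (215, [557, 11, 66]), (220, [552, 11, 65])]
278 [(165, [592, -9, 4]), (170, [591, -7, 23]), (175, [591, -5, 49]), (180, [590, -3, 63]), (185, [585, -3, 64]), (190, [579, -4, 57]), (195, [576, -3, 66]), (200, [571, -4, 64]), (205, [566, -4, 64]), (210, [562, -4, 65]), (215, [557, -4, 64]), (220,
[... 1113 characters left out ...]
 (220, [552, -64, 65])]
358 [(165, [596, -88, 25]), (170, [591, -88, 27]), (175, [591, -81, 47]), (180, [589, -76, 61]), (185, [585, -76, 63]), (190, [572, -88, 31]), (195, [575, -77, 63]), (200, [571, -77, 64]), (205, [566, -78, 63]), (210, [561, -78, 65]), (215, [556, -79, 63]), (220, [552, -79, 65])]
374 [(165, [603, -88, 64]), (170, [599, -89, 65]), (175, [594, -89, 64]), (180, [590, -90, 64]), (185, [585, -90, 64]), (190, [580, -91, 63]), (195, [575, -92, 63]), (200, [571, -91, 65]), (205, [566, -92, 65]), (210, [561, -93, 65]), (215, [556, -93, 65]), (220, [551, -94, 64])]
turn deg [-7.69  0.38 -0.  ] then shift cm [2.000e-02 3.704e+01 1.281e+01] | before-turn shift [ 0.09 38.42  7.73]
```

View pics/w5.png

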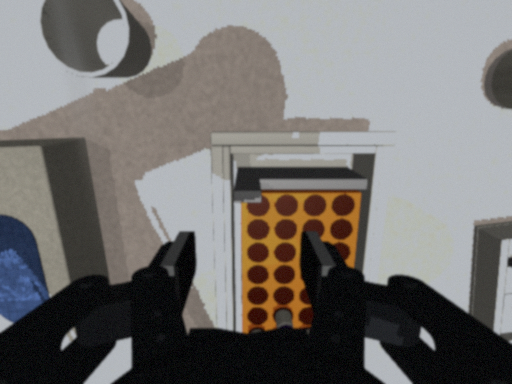

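Spacer_a stands on the floor, upright, at X 581–591 (rows 168–190 in the view). Next is spacer_b.

>>> {"api": "servo_tool", "payload": {"targets": [[[0,0,0,-2.6,0.13,0,60],[0,0,0,-2.6,0.13,0,60],[0,0,0,-2.5,0.12,0,60],[0,3.7,1.28,0,0,0,60],[0,3.7,1.28,0,0,0,60],[0,3.7,1.28,0,0,0,60],[0,3.7,1.28,0,0,0,60],[0,3.7,1.28,0,0,0,60],[0,3.7,1.28,0,0,0,60],[0,3.7,1.28,0,0,0,60]]]}}

```text
t: 13.68
tcp_pos: [0.5502, -0.2032, 0.21]
eef_rot: [-0.075, -0.703, -0.075, 0.703]
force: [0.9, 0.2, 0.4]
grip_width: 0.0513
```

>>> {"api": "servo_tool", "payload": {"targets": [[[0,3.7,1.28,0,0,0,60],[0,3.7,1.28,0,0,0,60],[0,3.7,1.28,0,0,0,60],[0,0,0,0,0,0,60],[0,0,0,0,0,0,60],[0,0,0,0,0,0,60],[0,0,0,0,0,0,60],[0,0,0,0,0,0,60],[0,0,0,0,0,0,60],[0,0,0,0,0,0,60]]]}}

```text
t: 14.52
tcp_pos: [0.5373, -0.3172, 0.2113]
eef_rot: [0.075, 0.704, 0.075, -0.703]
force: [0.2, 0.9, 0.3]
grip_width: 0.0509
```

```bash
python3 - <<'E'
from h import *
from workcell import r
s=grabw(r,'w6');print(s['t'],s['tcp_pos'],s['grip_width'],s['joint_positions'].round(2));plan(s,[.5362,-.3187,.092],12.1,1)
P,p,ok=cloud('w6')
for lo,hi in((.097,.108),(.138,.150)):
    m=ok&(P[...,2]>lo)&(P[...,2]<hi)
    k,l,st,_=cv2.connectedComponentsWithStats(m.astype('uint8'))
    for i in range(1,k):
        if st[i,4]<80: continue
        q=P[l==i];b=cv2.minAreaRect((q[:,:2]*1000).astype('float32'))
        print((lo,hi),st[i,4],'px',st[i,:4],'c',np.round(b[0],1),'size',np.round(b[1]),'ang',round(b[2],1))
E
```

```text
14.5167 [ 0.53728397 -0.31723986  0.21126875] 0.050945520800400705 [-0.22  0.3  -0.16 -0.   -1.11  2.01]
turn deg [ 0.1  -0.09 -0.01] then shift cm [11.93  0.12  0.14] | before-turn shift [11.93  0.12  0.16]
(0.097, 0.108) 388 px [236 189  28  14] c [ 536.7 -319. ] size [10. 21.] ang 12.0
(0.097, 0.108) 118 px [196 240  15  23] c [ 485.8 -293.8] size [19.  9.] ang 48.8
(0.138, 0.15) 248 px [191 263  14  26] c [ 482.3 -292.7] size [18.  9.] ang 11.8
```

>>> {"api": "servo_tool", "payload": {"targets": [[[0.5,0.15,0.12,0,0,0,60],[1.5,0,0,0,0,0,60],[1.6,0,0,0,0,0,60],[1.6,0,0,0,0,0,60],[1.6,0,0,0,0,0,60],[1.6,0,0,0,0,0,60],[1.6,0,0,0,0,0,60],[1.2,0,0,0,0,0,60],[0.6,0,0,0,0,0,60],[0,0,0,0,0,0,60]]]}}

```text
t: 15.4
tcp_pos: [0.5354, -0.3196, 0.0915]
eef_rot: [-0.074, -0.703, -0.075, 0.704]
force: [0.1, -0.2, -0.6]
grip_width: 0.0514
```

>>> {"api": "servo_tool", "payload": {"targets": [[[0,0,0,0,0,0,60],[0,0,0,0,0,0,60],[0,0,0,0,0,0,0],[0,0,0,0,0,0,0],[0,0,0,0,0,0,0],[0,0,0,0,0,0,0],[0,0,0,0,0,0,0],[0,0,0,0,0,0,0],[0,0,0,0,0,0,0],[0,0,0,0,0,0,0]]]}}

```text
t: 16.23
tcp_pos: [0.5367, -0.3198, 0.0939]
eef_rot: [0.075, 0.704, 0.075, -0.702]
force: [-1.5, 2.1, 6.4]
grip_width: 0.0212
```

>>> {"api": "servo_tool", "payload": {"targets": [[[-1.0,0,0,0,0,0,0],[-1.5,0,0,0,0,0,0],[-2,0,0,0,0,0,0],[-2,0,0,0,0,0,0],[-2,0,0,0,0,0,0],[-2,0,0,0,0,0,0],[-2,0,0,0,0,0,0],[-2,0,0,0,0,0,0],[-1.2,0,0,0,0,0,0],[0,0,0,0,0,0,0]]]}}

```text
t: 17.07
tcp_pos: [0.5371, -0.3206, 0.2539]
eef_rot: [0.076, 0.705, 0.074, -0.701]
force: [0.4, -0.2, -0.7]
grip_width: 0.021
```

```bash
python3 - <<'E'
from h import *
from workcell import r
s=r.state();print(s['grip_width'],s['force'],s['tcp_pos'])
c,sn=np.cos(np.radians(4.5)),np.sin(np.radians(4.5))
X,Y=.6075,-.0735
plan(s,[X*c-Y*sn,X*sn+Y*c,.25],4.5,1)
E
```

```text
0.02101277124824908 [ 0.44283084 -0.21077733 -0.67983489] [ 0.53705501 -0.32059525  0.25394429]
turn deg [ 7.63 -0.34 -0.16] then shift cm [  0.39 -28.82  -9.73] | before-turn shift [  0.38 -27.28 -13.46]
```

>>> {"api": "servo_tool", "payload": {"targets": [[[0,0,0,2.55,-0.1,0,0],[0,0,0,2.55,-0.1,0,0],[0,0,0,2.55,-0.1,0,0],[0,-2,-0.7,0,0,0,0],[0,-2.5,-0.85,0,0,0,0],[0,-2.5,-0.85,0,0,0,0],[0,-2.5,-0.85,0,0,0,0],[0,-2.5,-0.85,0,0,0,0],[0,-2.5,-0.85,0,0,0,0],[0,-2.5,-0.85,0,0,0,0]]]}}

```text
t: 17.9
tcp_pos: [0.5802, -0.1447, 0.2492]
eef_rot: [-0.028, -0.705, -0.027, 0.708]
force: [-0.4, 0.3, -1.9]
grip_width: 0.0214
```

>>> {"api": "servo_tool", "payload": {"targets": [[[0,-2.5,-0.85,0,0,0,0],[0,-2.5,-0.85,0,0,0,0],[0,-2.5,-0.85,0,0,0,0],[0,-2.3,-0.75,0,0,0,0],[0,-1.8,-0.6,0,0,0,0],[0.4,-0.2,-0.1,0,0,0,0],[0,0,0,0,0,0,0],[0,0,0,0,0,0,0],[0,0,0,0,0,0,0],[0,0,0,0,0,0,0]]]}}

```text
t: 18.73
tcp_pos: [0.6111, -0.0261, 0.2457]
eef_rot: [-0.027, -0.705, -0.027, 0.708]
force: [0.5, -0.0, -0.8]
grip_width: 0.0214
```

```bash
cat >> meas.py <<'E'
def dump(n,cols,v0=100,v1=260,step=8):
    Q,p,ok,ray=meas(n,[])
    for u in cols: print(u,[(v,Q[v,u].round(0).astype(int).tolist()) for v in range(v0,v1,step)])
def tray(s):
    a=np.radians(4.5);t=s['tcp_pos']*1000;print('t',round(s['t'],2),'grip',s['grip_width'].round(4),'F',s['force'].round(1),'M',s['moment'].round(2),'TCP tray X,Y,z',np.round([t[0]*np.cos(a)+t[1]*np.sin(a),-t[0]*np.sin(a)+t[1]*np.cos(a),t[2]],1))
E
python3 - <<'E'
from meas import *
from workcell import r
s=grabw(r,'w7');tray(s);plan(s,s['tcp_pos'],4.5,1)
dump('w7',[130,170,210])
E
```

```text
Traceback (most recent call last):
  File "meas.py", line 20, in tray
    a=np.radians(4.5);t=s['tcp_pos']*1000;print('t',round(s['t'],2),'grip',s['grip_width'].round(4),'F',s['force'].round(1),'M',s['moment'].round(2),'TCP tray X,Y,z',np.round([t[0]*np.cos(a)+t[1]*np.sin(a),-t[0]*np.sin(a)+t[1]*np.cos(a),t[2]],1))
                                                                           ^^^^^^^^^^^^^^^^^^^^^
AttributeError: 'float' object has no attribute 'round'
```

View pics/w7.png

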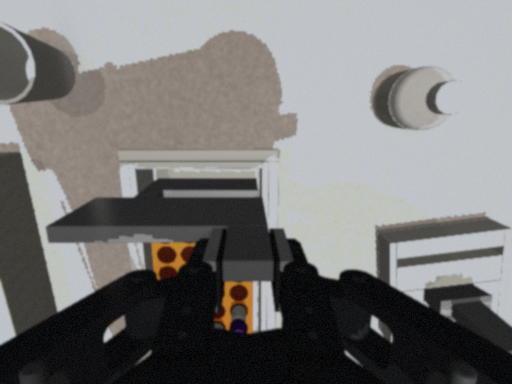

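Spacer_b hangs in the jaws (rows 197–242, columns 48–268). Spacer_a is in the gap behind it, at row 190, and the far rim is at rows 150–165. I measure the offsets.

```bash
sed -i "s/s\['grip_width'\].round(4)/round(s['grip_width'],4)/" meas.py; python3 - <<'E'
from meas import *
from workcell import r
s=r.state();tray(s);plan(s,s['tcp_pos'],4.5,1)
dump('w7',[70,110,150,180,210,240],148,250,6)
E
```

```text
t 18.78 grip 0.021 F [ 0.4 -0.1 -0.8] M [0.02 0.02 0.02] TCP tray X,Y,z [607.2 -73.9 245.8]
turn deg [-0.09  0.21 -0.02] then shift cm [0. 0. 0.] | before-turn shift [0. 0. 0.]
70 [(148, [626, 139, -1]), (154, [619, 140, -1]), (160, [612, 140, 1]), (166, [605, 143, -2]), (172, [597, 143, 0]), (178, [590, 143, 1]), (184, [582, 146, -2]), (190, [574, 147, -2]), (196, [567, 148, -1]), (202, [559, 149, 1]), (208, [551, 150, 0]), (214, [612, 32, 196]), (220, [612, 26, 207]), (226, [611, 22, 214]), (232, [608, 22, 215]), (238, [605, 22, 216]), (244, [502, 158, 0])]
110 [(148, [626, 91, -1]), (154, [619, 91, 0]), (160, [612, 92, 0]), (166, [605, 93, 1]), (172, [597, 94, 0]), (178, [590, 95, -1]), (184, [582, 96, 1]), (190, [574, 97, -1]), (196, [673, -74, 370]), (202, [612, 18, 172]), (208, [612, 12, 186]), (214, [612, 8, 196]), (220, [612, 4, 206]), (226, [612, 0, 215]), (232, [608, 0, 216]), (238, [605, 0, 216]), (244, [501, 106, 0])]
150 [(148, [626, 43, 0]), (154, [628, 24, 62]), (160, [622, 24, 63]), (166, [617, 24, 65]), (172, [600, 40, 16]), (178, [594, 40, 19]), (184, [591, 34, 38])
[... 724 characters left out ...]
 [598, -29, 5]), (178, [591, -29, 8]), (184, [591, -33, 39]), (190, [591, -35, 62]), (196, [584, -35, 62]), (202, [611, -49, 171]), (208, [612, -50, 185]), (214, [612, -52, 198]), (220, [612, -53, 207]), (226, [611, -54, 215]), (232, [608, -54, 216]), (238, [617, -58, 244]), (244, [618, -58, 251])]
240 [(148, [626, -65, 0]), (154, [628, -67, 63]), (160, [622, -67, 62]), (166, [616, -67, 65]), (172, [598, -65, 5]), (178, [591, -65, 7]), (184, [591, -66, 39]), (190, [591, -66, 62]), (196, [584, -66, 63]), (202, [611, -69, 171]), (208, [612, -69, 185]), (214, [612, -70, 197]), (220, [612, -70, 207]), (226, [612, -70, 216]), (232, [612, -70, 225]), (238, [612, -70, 232]), (244, [612, -71, 238])]
```

>>> {"api": "servo_tool", "payload": {"targets": [[[0,-0.05,0.1,0,0,0,0],[1.0,0,0,0,0,0,0],[1.5,0,0,0,0,0,0],[1.5,0,0,0,0,0,0],[1.5,0,0,0,0,0,0],[1.5,0,0,0,0,0,0],[1.0,0,0,0,0,0,0],[0,0,0,0,0,0,0],[0,0,0,0,0,0,0],[0,0,0,0,0,0,0]]]}}

```text
t: 19.62
tcp_pos: [0.6104, -0.0248, 0.1664]
eef_rot: [-0.028, -0.706, -0.027, 0.708]
force: [0.3, 0.3, -1.0]
grip_width: 0.0209
```

```bash
python3 - <<'E'
from meas import *
from workcell import r
s=grabw(r,'w8');tray(s);dump('w8',[90,150,210],160,250,6)
E
```

```text
t 19.62 grip 0.0209 F [ 0.3  0.3 -1. ] M [-0.01 -0.03  0.  ] TCP tray X,Y,z [606.6 -72.6 166.4]
90 [(160, [625, 77, 0]), (166, [630, 46, 62]), (172, [626, 46, 62]), (178, [621, 48, 60]), (184, [616, 47, 63]), (190, [612, 48, 63]), (196, [607, 49, 62]), (202, [611, 34, 92]), (208, [611, 27, 105]), (214, [611, 22, 116]), (220, [611, 16, 127]), (226, [611, 12, 136]), (232, [607, 13, 135]), (238, [604, 13, 136]), (244, [585, 32, 102])]
150 [(160, [624, 20, -1]), (166, [630, 0, 62]), (172, [626, 0, 63]), (178, [621, 1, 62]), (184, [617, 1, 65]), (190, [596, 21, 4]), (196, [591, 20, 8]), (202, [611, -7, 93]), (208, [612, -12, 107]), (214, [611, -14, 116]), (220, [611, -18, 127]), (226, [611, -20, 135]), (232, [607, -20, 136]), (238, [604, -20, 135]), (244, [568, 5, 66])]
210 [(160, [624, -37, -1]), (166, [630, -45, 63]), (172, [626, -45, 62]), (178, [621, -44, 62]), (184, [617, -44, 64]), (190, [596, -37, 4]), (196, [591, -37, 8]), (202, [611, -48, 93]), (208, [611, -49, 106]), (214, [611, -50, 117]), (220, [612, -52, 129]), (226, [611, -53, 136]), (232, [607, -52, 135]), (238, [617, -56, 165]), (244, [617, -57, 172])]
```

>>> {"api": "servo_tool", "payload": {"targets": [[[0.8,0,0,0,0,0,0],[0.9,0,0,0,0,0,0],[0.9,0,0,0,0,0,0],[0.9,0,0,0,0,0,0],[0.9,0,0,0,0,0,0],[0.9,0,0,0,0,0,0],[0.9,0,0,0,0,0,0],[0.5,0,0,0,0,0,0],[0.2,0,0,0,0,0,0],[0,0,0,0,0,0,0]]]}}

```text
t: 20.5
tcp_pos: [0.6095, -0.0249, 0.096]
eef_rot: [-0.028, -0.705, -0.027, 0.708]
force: [0.8, 0.0, -0.5]
grip_width: 0.0214
```

>>> {"api": "servo_tool", "payload": {"targets": [[[0.1,0,0,0,0,0,0],[0.1,0,0,0,0,0,0],[0.1,0,0,0,0,0,0],[0.1,0,0,0,0,0,0],[0.1,0,0,0,0,0,0],[0,0,0,0,0,0,0],[0,0,0,0,0,0,0],[0,0,0,0,0,0,0],[0,0,0,0,0,0,0],[0,0,0,0,0,0,0]]]}}

```text
t: 21.33
tcp_pos: [0.6102, -0.0248, 0.0929]
eef_rot: [-0.028, -0.706, -0.028, 0.707]
force: [-2.3, -0.3, 5.7]
grip_width: 0.0212
```

>>> {"api": "servo_tool", "payload": {"targets": [[[0.1,0,0,0,0,0,0],[0,0,0,0,0,0,0],[-0.1,0,0,0,0,0,60],[0,0,0,0,0,0,60],[0,0,0,0,0,0,60],[0,0,0,0,0,0,60],[0,0,0,0,0,0,60],[0,0,0,0,0,0,60],[0,0,0,0,0,0,60],[-0.5,0,0,0,0,0,60]]]}}

```text
t: 22.17
tcp_pos: [0.609, -0.0249, 0.0957]
eef_rot: [-0.028, -0.705, -0.027, 0.709]
force: [0.7, -0.1, -0.2]
grip_width: 0.0514
```

>>> {"api": "servo_tool", "payload": {"targets": [[[-1.5,0,0,0,0,0,60],[-1.8,0,0,0,0,0,60],[-1.8,0,0,0,0,0,60],[-1.8,0,0,0,0,0,60],[-1.8,0,0,0,0,0,60],[-1.8,0,0,0,0,0,60],[-1.8,0,0,0,0,0,60],[-1.8,0,0,0,0,0,60],[-1.0,0,0,0,0,0,60],[0,0,0,0,0,0,60]]]}}

```text
t: 23.0
tcp_pos: [0.6114, -0.0246, 0.2505]
eef_rot: [0.028, 0.707, 0.028, -0.706]
force: [0.7, 0.2, -0.1]
grip_width: 0.0512
```

```bash
python3 - <<'E'
from meas import *
from workcell import r
s=grabw(r,'w9');tray(s);dump('w9',[130,150,180,210,240,250],160,230,4)
plan(s,[.4793,-.2812,.25],12.1,1)
E
```

```text
t 23.0 grip 0.0512 F [ 0.7  0.2 -0.1] M [-0.03 -0.11 -0.01] TCP tray X,Y,z [607.6 -72.5 250.5]
130 [(160, [623, 47, 62]), (164, [619, 48, 63]), (168, [673, -73, 376]), (172, [610, 49, 63]), (176, [606, 49, 62]), (180, [602, 49, 63]), (184, [597, 50, 62]), (188, [593, 51, 62]), (192, [589, 51, 63]), (196, [585, 51, 63]), (200, [580, 52, 62]), (204, [575, 53, 61]), (208, [571, 53, 63]), (212, [567, 53, 63]), (216, [562, 54, 62]), (220, [557, 54, 62]), (224, [553, 54, 63]), (228, [549, 55, 63])]
150 [(160, [623, 27, 63]), (164, [619, 26, 65]), (168, [615, 27, 64]), (172, [610, 28, 62]), (176, [606, 28, 63]), (180, [594, 40, 28]), (184, [589, 40, 29]), (188, [591, 32, 56]), (192, [591, 27, 72]), (196, [591, 22, 86]), (200, [591, 18, 101]), (204, [588, 18, 102]), (208, [584, 18, 103]), (212, [558, 40, 38]), (216, [554, 40, 39]), (220, [549, 40, 41]), (224, [545, 40, 41]), (228, [540, 40, 43])]
180 [(160, [622, -4, 62]), (164, [619, -4, 65]), (168, [615, -4, 64]), (172, [610, -3, 63]), (176, [606, -3, 62]), (180, [591, 8, 18]), (184, [592, 3, 39]), (188, [591, 0, 56]), (192, [589, -2, 63])
[... 862 characters left out ...]
9, -65, 60]), (204, [576, -65, 64]), (208, [572, -65, 65]), (212, [567, -65, 65]), (216, [563, -65, 66]), (220, [558, -64, 64]), (224, [553, -64, 64]), (228, [549, -64, 66])]
250 [(160, [622, -75, 62]), (164, [619, -75, 65]), (168, [614, -75, 63]), (172, [612, -75, 71]), (176, [612, -75, 90]), (180, [611, -75, 103]), (184, [607, -75, 104]), (188, [603, -75, 102]), (192, [588, -75, 61]), (196, [584, -75, 62]), (200, [579, -75, 58]), (204, [576, -75, 63]), (208, [571, -75, 64]), (212, [567, -75, 64]), (216, [563, -75, 65]), (220, [558, -75, 64]), (224, [673, -73, 376]), (228, [549, -75, 65])]
turn deg [-7.62 -0.04 -0.  ] then shift cm [ 0.05 22.32 18.29] | before-turn shift [ 0.04 24.55 15.17]
```

View pics/w9.png

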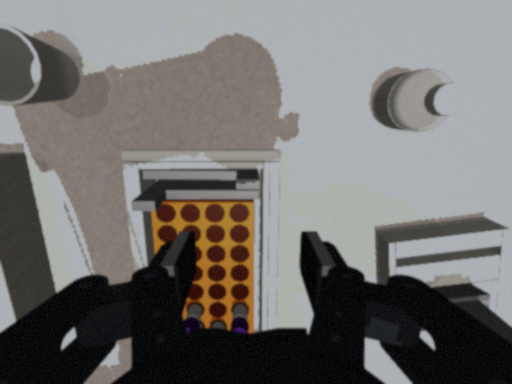

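Both spacers stand on the floor: a at X 581–591 and b at X 602–612, tops at z≈63. They leave an 11 mm slot centred on X≈596.5, opening to about 14 mm once they are pushed apart. Now the wedge.

>>> {"api": "servo_tool", "payload": {"targets": [[[0,0,0,-3.8,0,0,60],[0,0,0,-3.8,0,0,60],[0,2.8,2.29,0,0,0,60],[0,2.8,2.29,0,0,0,60],[0,2.8,2.29,0,0,0,60],[0,2.8,2.29,0,0,0,60],[0,2.8,2.29,0,0,0,60],[0,2.8,2.29,0,0,0,60],[0,2.8,2.29,0,0,0,60],[0,2.7,2.26,0,0,0,60]]]}}

```text
t: 23.88
tcp_pos: [0.4763, -0.2822, 0.247]
eef_rot: [-0.074, -0.701, -0.075, 0.705]
force: [1.0, 0.4, -0.6]
grip_width: 0.0512
```

>>> {"api": "servo_tool", "payload": {"targets": [[[0,0,0,0,0,0,60],[0,0,0,0,0,0,60],[0,0,0,0,0,0,60],[0,0,0,0,0,0,60],[0,0,0,0,0,0,60],[0,0,0,0,0,0,60],[0,0,0,0,0,0,60],[0,0,0,0,0,0,60],[0,0,0,0,0,0,60],[0,0,0,0,0,0,60]]]}}

```text
t: 24.72
tcp_pos: [0.4781, -0.2808, 0.2483]
eef_rot: [-0.075, -0.702, -0.074, 0.705]
force: [0.7, 1.0, 0.1]
grip_width: 0.0508
```

```bash
python3 - <<'E'
from h import *
from workcell import r
s=grabw(r,'w10');print(s['t'],s['tcp_pos'],s['grip_width']);plan(s,[.4793,-.2812,.124],12.1,1)
P,p,ok=cloud('w10')
m=ok&(P[...,2]>.138)&(P[...,2]<.150)
k,l,st,_=cv2.connectedComponentsWithStats(m.astype('uint8'))
for i in range(1,k):
    if st[i,4]<80: continue
    q=P[l==i];b=cv2.minAreaRect((q[:,:2]*1000).astype('float32'))
    print(st[i,4],'px',st[i,:4],'c',np.round(b[0],1),'size',np.round(b[1]),'ang',round(b[2],1))
E
```

```text
24.7167 [ 0.47811376 -0.28084615  0.24828922] 0.05082749148465335
turn deg [-0.01  0.22  0.01] then shift cm [12.43  0.06 -0.11] | before-turn shift [12.43  0.06 -0.16]
932 px [228 182  42  23] c [ 479.7 -281.2] size [17. 32.] ang 12.5
```

>>> {"api": "servo_tool", "payload": {"targets": [[[0.5,0.05,-0.15,0,0.2,0,60],[1.5,0,0,0,0,0,60],[1.6,0,0,0,0,0,60],[1.6,0,0,0,0,0,60],[1.6,0,0,0,0,0,60],[1.6,0,0,0,0,0,60],[1.6,0,0,0,0,0,60],[1.4,0,0,0,0,0,60],[0.8,0,0,0,0,0,60],[0,0,0,0,0,0,60]]], "newtons": 80}}

```text
t: 25.6
tcp_pos: [0.4784, -0.2809, 0.1243]
eef_rot: [-0.074, -0.702, -0.075, 0.704]
force: [0.3, -0.3, 0.4]
grip_width: 0.0513
```

>>> {"api": "servo_tool", "payload": {"targets": [[[0,0,0,0,0,0,60],[0,0,0,0,0,0,60],[0,0,0,0,0,0,0],[0,0,0,0,0,0,0],[0,0,0,0,0,0,0],[0,0,0,0,0,0,0],[0,0,0,0,0,0,0],[0,0,0,0,0,0,0],[0,0,0,0,0,0,0],[0,0,0,0,0,0,0]]]}}

```text
t: 26.43
tcp_pos: [0.4803, -0.2814, 0.1274]
eef_rot: [0.075, 0.704, 0.074, -0.703]
force: [-0.2, 0.4, 6.1]
grip_width: 0.0308
```

>>> {"api": "servo_tool", "payload": {"targets": [[[-1.0,0,0,0,0,0,0],[-1.5,0,0,0,0,0,0],[-2,0,0,0,0,0,0],[-2,0,0,0,0,0,0],[-2,0,0,0,0,0,0],[-2,0,0,0,0,0,0],[-2,0,0,0,0,0,0],[-1.0,0,0,0,0,0,0],[0,0,0,0,0,0,0],[0,0,0,0,0,0,0]]]}}

```text
t: 27.27
tcp_pos: [0.4793, -0.281, 0.2611]
eef_rot: [0.074, 0.703, 0.074, -0.703]
force: [-0.6, 0.2, -1.4]
grip_width: 0.0306
```

```bash
python3 - <<'E'
from h import *
from workcell import r
s=r.state();print(s['grip_width'],s['force'],s['tcp_pos'])
c,sn=np.cos(np.radians(4.5)),np.sin(np.radians(4.5))
X,Y=.5970,-.0245
plan(s,[X*c-Y*sn,X*sn+Y*c,.26],4.5,1)
E
```

```text
0.03061795458735703 [-0.63287684  0.17632694 -1.36061907] [ 0.47931396 -0.28097539  0.26105156]
turn deg [ 7.55 -0.    0.04] then shift cm [  0.11 -29.32 -14.12] | before-turn shift [  0.13 -27.21 -17.85]
```

>>> {"api": "servo_tool", "payload": {"targets": [[[0,0,0,2.5,0,0,0],[0,0,0,2.5,0,0,0],[0,0,0,2.5,0,0,0],[0,-2,-1.0,0,0,0,0],[0,-2.5,-1.2,0,0,0,0],[0,-2.5,-1.2,0,0,0,0],[0,-2.5,-1.2,0,0,0,0],[0,-2.5,-1.2,0,0,0,0],[0,-2.5,-1.2,0,0,0,0],[0,-2.5,-1.2,0,0,0,0]]]}}

```text
t: 28.1
tcp_pos: [0.5471, -0.1038, 0.2593]
eef_rot: [-0.028, -0.705, -0.028, 0.708]
force: [0.7, -0.4, -1.2]
grip_width: 0.0308
```

>>> {"api": "servo_tool", "payload": {"targets": [[[0,-2.5,-1.2,0,0,0,0],[0,-2.5,-1.2,0,0,0,0],[0,-2.5,-1.2,0,0,0,0],[0,-2.5,-1.2,0,0,0,0],[0,-1.6,-0.8,0,0,0,0],[0,-0.7,-0.5,0,0,0,0],[0,0,0,0,0,0,0],[0,0,0,0,0,0,0],[0,0,0,0,0,0,0],[0,0,0,0,0,0,0]]]}}

```text
t: 28.93
tcp_pos: [0.5983, 0.0212, 0.2611]
eef_rot: [-0.028, -0.706, -0.028, 0.707]
force: [-0.0, -0.5, -1.5]
grip_width: 0.0313
```

```bash
python3 - <<'E'
from meas import *
from workcell import r
s=grabw(r,'w11');tray(s);plan(s,s['tcp_pos'],4.5,1);dump('w11',[180,195,210,235,260,290,310],150,250,5)
E
```

```text
t 28.93 grip 0.0313 F [-0.  -0.5 -1.5] M [0.03 0.   0.03] TCP tray X,Y,z [598.1 -25.8 261.1]
turn deg [0.01 0.05 0.01] then shift cm [0. 0. 0.] | before-turn shift [0. 0. 0.]
180 [(150, [622, 45, 63]), (155, [617, 45, 64]), (160, [611, 45, 64]), (165, [606, 46, 64]), (170, [601, 46, 64]), (175, [595, 46, 65]), (180, [589, 47, 61]), (185, [584, 47, 62]), (190, [578, 48, 62]), (195, [573, 48, 63]), (200, [567, 48, 63]), (205, [562, 48, 64]), (210, [555, 49, 62]), (215, [550, 49, 63]), (220, [544, 49, 63]), (225, [538, 50, 62]), (230, [532, 50, 62]), (235, [526, 51, 62]), (240, [520, 51, 62]), (245, [513, 51, 61])]
195 [(150, [622, 29, 62]), (155, [617, 29, 64]), (160, [611, 30, 61]), (165, [606, 30, 63]), (170, [589, 40, 6]), (175, [591, 34, 44]), (180, [591, 29, 71]), (185, [591, 26, 93]), (190, [589, 24, 102]), (195, [584, 24, 102]), (200, [553, 40, 17]), (205, [547, 40, 18]), (210, [541, 40, 21]), (215, [536, 40, 23]), (220, [530, 40, 24]), (225, [523, 40, 25]), (230, [518, 40, 28]), (235, [511, 40, 28]), (240, [604, -1, 253]), (245, [608, -4, 267])]
210 [(150, [622, 13, 62]), (155,
[... 1623 characters left out ...]
 [610, -52, 205]), (205, [606, -52, 205]), (210, [603, -52, 205]), (215, [600, -52, 205]), (220, [596, -52, 205]), (225, [593, -52, 206]), (230, [608, -46, 250]), (235, [609, -45, 257]), (240, [608, -44, 262]), (245, [608, -44, 265])]
310 [(150, [621, -91, 62]), (155, [617, -91, 65]), (160, [611, -91, 64]), (165, [606, -92, 65]), (170, [601, -92, 64]), (175, [595, -92, 64]), (180, [590, -93, 64]), (185, [584, -93, 65]), (190, [579, -93, 65]), (195, [573, -93, 65]), (200, [567, -94, 64]), (205, [562, -94, 65]), (210, [556, -94, 65]), (215, [550, -95, 63]), (220, [544, -95, 62]), (225, [537, -96, 61]), (230, [532, -96, 64]), (235, [526, -96, 62]), (240, [519, -97, 61]), (245, [605, -54, 259])]
```

View pics/w11.png

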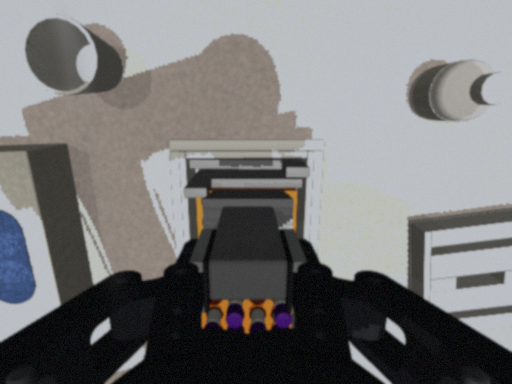

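The wedge hangs vertical, centred at X≈597 and Y≈-26 with its tip at z≈139. The slot is centred at about 596.5. I lower it.

>>> {"api": "servo_tool", "payload": {"targets": [[[0.6,0,0.05,0,0,0,0],[1.2,0,0,0,0,0,0],[1.2,0,0,0,0,0,0],[1.2,0,0,0,0,0,0],[1.2,0,0,0,0,0,0],[1.0,0,0,0,0,0,0],[0.6,0,0,0,0,0,0],[0,0,0,0,0,0,0],[0,0,0,0,0,0,0],[0,0,0,0,0,0,0]]]}}

```text
t: 29.82
tcp_pos: [0.5987, 0.0222, 0.192]
eef_rot: [0.028, 0.707, 0.028, -0.706]
force: [-0.6, 0.5, -0.7]
grip_width: 0.0311
```

```bash
python3 - <<'E'
from meas import *
from workcell import r
s=grabw(r,'w12');tray(s);dump('w12',[160,215,235,265],165,235,4)
E
```

```text
t 29.82 grip 0.0311 F [-0.6  0.5 -0.7] M [-0.   -0.03  0.04] TCP tray X,Y,z [598.6 -24.8 192. ]
160 [(165, [618, 49, 61]), (169, [615, 48, 63]), (173, [612, 49, 61]), (177, [608, 49, 63]), (181, [605, 49, 63]), (185, [602, 49, 64]), (189, [598, 49, 63]), (193, [594, 50, 62]), (197, [591, 50, 63]), (201, [587, 51, 62]), (205, [584, 51, 63]), (209, [580, 51, 62]), (213, [577, 51, 64]), (217, [573, 52, 62]), (221, [569, 52, 62]), (225, [565, 52, 62]), (229, [561, 52, 62]), (233, [558, 53, 62])]
215 [(165, [619, 2, 64]), (169, [616, 2, 64]), (173, [612, 2, 62]), (177, [608, 2, 63]), (181, [605, 3, 61]), (185, [591, 7, 21]), (189, [601, 2, 72]), (193, [605, -2, 103]), (197, [610, -4, 128]), (201, [609, -5, 136]), (205, [607, -5, 136]), (209, [604, -5, 135]), (213, [602, -5, 136]), (217, [599, -5, 136]), (221, [596, -5, 135]), (225, [594, -5, 136]), (229, [608, -9, 179]), (233, [607, -10, 181])]
235 [(165, [619, -15, 65]), (169, [616, -15, 65]), (173, [611, -14, 60]), (177, [609, -14, 63]), (181, [605, -14, 63]), (185, [591, -12, 19]), (189, [600, -15, 71]), (193, [606, -16, 105]), (197, [610, -17, 128]), (201, [610, -17, 137]), (205, [607, -17, 136]), (209, [606, -18, 142]), (213, [606, -18, 150]), (217, [606, -18, 157]), (221, [606, -18, 162]), (225, [606, -19, 168]), (229, [607, -19, 175]), (233, [607, -19, 181])]
265 [(165, [619, -39, 63]), (169, [616, -39, 65]), (173, [612, -40, 61]), (177, [608, -40, 62]), (181, [605, -40, 63]), (185, [591, -42, 20]), (189, [601, -39, 72]), (193, [606, -37, 104]), (197, [610, -36, 128]), (201, [610, -36, 137]), (205, [607, -36, 138]), (209, [607, -35, 143]), (213, [606, -35, 149]), (217, [607, -35, 157]), (221, [607, -34, 163]), (225, [607, -34, 169]), (229, [607, -34, 175]), (233, [607, -33, 180])]
```

>>> {"api": "servo_tool", "payload": {"targets": [[[0.2,0,0.06,0,0,0,0],[0.3,0,0,0,0,0,0],[0.3,0,0,0,0,0,0],[0.3,0,0,0,0,0,0],[0.3,0,0,0,0,0,0],[0.3,0,0,0,0,0,0],[0.3,0,0,0,0,0,0],[0.2,0,0,0,0,0,0],[0,0,0,0,0,0,0],[0,0,0,0,0,0,0]]]}}

```text
t: 30.7
tcp_pos: [0.5977, 0.0221, 0.1692]
eef_rot: [-0.028, -0.706, -0.028, 0.707]
force: [1.0, -0.1, -0.9]
grip_width: 0.0309
```

>>> {"api": "servo_tool", "payload": {"targets": [[[0.2,0,0,0,0,0,0],[0.2,0,0,0,0,0,0],[0.2,0,0,0,0,0,0],[0.2,0,0,0,0,0,0],[0,0,0,0,0,0,0],[0,0,0,0,0,0,0],[0,0,0,0,0,0,0],[0,0,0,0,0,0,0],[0,0,0,0,0,0,0],[0,0,0,0,0,0,0]]]}}

```text
t: 31.53
tcp_pos: [0.5977, 0.0222, 0.1614]
eef_rot: [-0.028, -0.706, -0.028, 0.707]
force: [0.6, -0.8, -1.0]
grip_width: 0.0309
```

>>> {"api": "servo_tool", "payload": {"targets": [[[0.1,0,0,0,0,0,0],[0.1,0,0,0,0,0,0],[0.1,0,0,0,0,0,0],[0,0,0,0,0,0,0],[0,0,0,0,0,0,0],[0,0,0,0,0,0,0],[0,0,0,0,0,0,0],[0,0,0,0,0,0,0],[0,0,0,0,0,0,0],[0,0,0,0,0,0,0]]]}}

```text
t: 32.37
tcp_pos: [0.5976, 0.0222, 0.1583]
eef_rot: [-0.028, -0.706, -0.028, 0.707]
force: [-0.3, 0.4, -1.8]
grip_width: 0.0308
```

>>> {"api": "servo_tool", "payload": {"targets": [[[0.1,0,0,0,0,0,0],[0,0,0,0,0,0,0],[0.1,0,0,0,0,0,0],[0,0,0,0,0,0,0],[0,0,0,0,0,0,0],[0,0,0,0,0,0,0],[0,0,0,0,0,0,0],[0,0,0,0,0,0,0],[0,0,0,0,0,0,0],[0,0,0,0,0,0,0]]]}}

```text
t: 33.2
tcp_pos: [0.5976, 0.0222, 0.1563]
eef_rot: [-0.028, -0.706, -0.028, 0.707]
force: [0.7, -0.1, -0.7]
grip_width: 0.0314
```

>>> {"api": "servo_tool", "payload": {"targets": [[[0.1,0,0,0,0,0,0],[0,0,0,0,0,0,0],[0.1,0,0,0,0,0,0],[0,0,0,0,0,0,0],[0,0,0,0,0,0,0],[0,0,0,0,0,0,0],[0,0,0,0,0,0,0],[0,0,0,0,0,0,0],[0,0,0,0,0,0,0],[0,0,0,0,0,0,0]]]}}

```text
t: 34.03
tcp_pos: [0.5976, 0.0221, 0.1543]
eef_rot: [-0.028, -0.706, -0.028, 0.707]
force: [-0.5, -0.1, -1.4]
grip_width: 0.031
```

```bash
python3 - <<'E'
from meas import *
from workcell import r
s=grabw(r,'w13');tray(s);dump('w13',[195,215,235,265,285],165,240,4)
E
```

```text
t 34.03 grip 0.031 F [-0.5 -0.1 -1.4] M [-0.03  0.12  0.01] TCP tray X,Y,z [597.5 -24.8 154.3]
195 [(165, [624, 12, 63]), (169, [621, 13, 61]), (173, [619, 12, 66]), (177, [616, 12, 64]), (181, [612, 13, 62]), (185, [609, 13, 61]), (189, [606, 13, 62]), (193, [591, 22, 16]), (197, [591, 20, 28]), (201, [590, 18, 37]), (205, [589, 17, 46]), (209, [589, 15, 56]), (213, [588, 14, 63]), (217, [586, 13, 67]), (221, [583, 14, 66]), (225, [581, 14, 67]), (229, [577, 14, 65]), (233, [573, 14, 65]), (237, [570, 14, 65])]
215 [(165, [624, -2, 61]), (169, [621, -2, 61]), (173, [619, -2, 65]), (177, [616, -2, 65]), (181, [612, -1, 62]), (185, [609, -1, 62]), (189, [606, -1, 62]), (193, [604, -1, 65]), (197, [608, -4, 90]), (201, [608, -5, 98]), (205, [606, -5, 100]), (209, [603, -5, 98]), (213, [600, -5, 98]), (217, [597, -5, 97]), (221, [595, -5, 99]), (225, [592, -4, 97]), (229, [607, -9, 142]), (233, [606, -10, 143]), (237, [605, -10, 145])]
235 [(165, [624, -16, 63]), (169, [621, -16, 59]), (173, [619, -16, 63]), (177, [616, -16, 65]), (181, [612, -16, 62]), (185, [609, -16, 62]), (189, [607
[... 493 characters left out ...]
609, -36, 91]), (201, [608, -36, 98]), (205, [606, -36, 100]), (209, [606, -35, 106]), (213, [606, -35, 113]), (217, [605, -35, 119]), (221, [606, -34, 126]), (225, [605, -34, 131]), (229, [606, -34, 138]), (233, [606, -33, 142]), (237, [606, -33, 147])]
285 [(165, [624, -52, 62]), (169, [621, -52, 60]), (173, [619, -52, 64]), (177, [616, -51, 65]), (181, [613, -52, 63]), (185, [610, -52, 64]), (189, [607, -52, 63]), (193, [605, -52, 67]), (197, [608, -49, 90]), (201, [608, -48, 99]), (205, [606, -48, 99]), (209, [603, -48, 98]), (213, [601, -48, 99]), (217, [598, -48, 99]), (221, [595, -48, 97]), (225, [593, -48, 100]), (229, [608, -43, 142]), (233, [608, -42, 147]), (237, [607, -42, 151])]
```

View pics/w13.png

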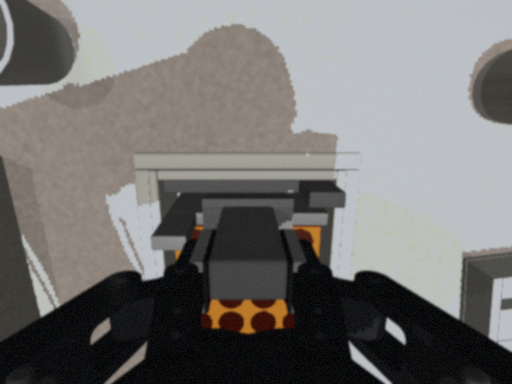

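The wedge is in the slot with its tip about 27 mm above the floor. Spacer_a's top has moved to the rack, and there is still no force. I keep pressing in small steps.

>>> {"api": "servo_tool", "payload": {"targets": [[[0.1,0,0,0,0,0,0],[0,0,0,0,0,0,0],[0.1,0,0,0,0,0,0],[0,0,0,0,0,0,0],[0,0,0,0,0,0,0],[0,0,0,0,0,0,0],[0,0,0,0,0,0,0],[0,0,0,0,0,0,0],[0,0,0,0,0,0,0],[0,0,0,0,0,0,0]]]}}

```text
t: 34.92
tcp_pos: [0.5977, 0.0221, 0.1524]
eef_rot: [-0.028, -0.706, -0.028, 0.707]
force: [-2.0, 0.7, 3.6]
grip_width: 0.031
```

>>> {"api": "servo_tool", "payload": {"targets": [[[0.1,0,0,0,0,0,0],[0,0,0,0,0,0,0],[0,0,0,0,0,0,0],[0,0,0,0,0,0,0],[0,0,0,0,0,0,0],[0,0,0,0,0,0,0],[0,0,0,0,0,0,0],[0,0,0,0,0,0,0],[0,0,0,0,0,0,0],[0,0,0,0,0,0,0]]]}}

```text
t: 35.75
tcp_pos: [0.5978, 0.0221, 0.152]
eef_rot: [0.028, 0.707, 0.028, -0.706]
force: [-3.6, -0.3, 7.4]
grip_width: 0.0308
```

>>> {"api": "servo_tool", "payload": {"targets": [[[0.1,0,0.04,0,0,0,0],[0,0,0,0,0,0,0],[0.1,0,0,0,0,0,0],[0,0,0,0,0,0,0],[0,0,0,0,0,0,0],[0,0,0,0,0,0,0],[0,0,0,0,0,0,0],[0,0,0,0,0,0,0],[0,0,0,0,0,0,0],[0,0,0,0,0,0,0]]]}}

```text
t: 36.58
tcp_pos: [0.5979, 0.0221, 0.1515]
eef_rot: [0.028, 0.707, 0.028, -0.706]
force: [-6.3, 0.2, 17.2]
grip_width: 0.0308
```

>>> {"api": "servo_tool", "payload": {"targets": [[[0.05,0,0,0,0,0,0],[0,0,0,0,0,0,0],[0,0,0,0,0,0,0],[0,0,0,0,0,0,0],[0,0,0,0,0,0,0],[0,0,0,0,0,0,0],[0,0,0,0,0,0,0],[0,0,0,0,0,0,0],[0,0,0,0,0,0,0],[0,0,0,0,0,0,0]]]}}

```text
t: 37.42
tcp_pos: [0.598, 0.0221, 0.1515]
eef_rot: [0.029, 0.707, 0.028, -0.706]
force: [-6.5, 0.9, 20.2]
grip_width: 0.0306
```

The feel check shows a jam: 20 N, with the TCP no longer advancing. One last numeric check.

```bash
python3 - <<'E'
from meas import *
from workcell import r
s=grabw(r,'w14');tray(s);dump('w14',[195,285],165,225,4)
Q,p,ok,_=meas('w14',[])
m=ok&(abs(Q[...,0]-600)<8)&(abs(Q[...,1]+25)<27)&(Q[...,2]>94)&(Q[...,2]<104);print('shoulder z',np.median(Q[m][:,2]),m.sum())
for n,a,b in(('tabA',(578,594),(14,37)),('tabB',(598,616),(-86,-62))):
    m=ok&(Q[...,0]>a[0])&(Q[...,0]<a[1])&(Q[...,1]>b[0])&(Q[...,1]<b[1])&(Q[...,2]>98)&(Q[...,2]<108);q=Q[m];print(n,len(q),np.percentile(q,[2,50,98],axis=0).round(1).tolist() if len(q) else '')
P,p,ok=cloud('w14')
r2=r.state();print(r2['force'],r2['joint_positions'].round(2))
E
```

```text
t 37.42 grip 0.0306 F [-6.5  0.9 20.2] M [ 0.15  3.14 -0.13] TCP tray X,Y,z [597.8 -24.9 151.5]
195 [(165, [625, 12, 62]), (169, [622, 12, 63]), (173, [620, 12, 64]), (177, [617, 12, 65]), (181, [614, 12, 63]), (185, [611, 13, 62]), (189, [608, 13, 63]), (193, [663, -25, 277]), (197, [590, 20, 21]), (201, [590, 18, 33]), (205, [589, 17, 41]), (209, [589, 15, 50]), (213, [589, 14, 60]), (217, [586, 14, 62]), (221, [584, 13, 64])]
285 [(165, [625, -51, 62]), (169, [622, -51, 61]), (173, [620, -51, 65]), (177, [617, -51, 65]), (181, [614, -51, 64]), (185, [611, -52, 62]), (189, [608, -52, 63]), (193, [605, -52, 62]), (197, [608, -49, 83]), (201, [609, -48, 96]), (205, [606, -48, 96]), (209, [603, -48, 95]), (213, [601, -48, 95]), (217, [598, -48, 95]), (221, [595, -48, 95])]
shoulder z 95.77046654077212 1183
tabA 534 [[578.3, 15.0, 98.4], [583.7, 24.9, 102.2], [587.1, 34.8, 103.6]]
tabB 639 [[605.8, -82.8, 98.6], [611.1, -72.5, 102.2], [615.5, -62.5, 103.6]]
[-6.80425294  0.71944049 19.76013043] [ 0.36  0.31 -0.29  0.   -0.96  1.29]
```

```bash
python3 -c "
from workcell import r
print(r.job_done()); s=r.state(); print(s['t'],s['force'],s['tcp_pos'],s['grip_width'])"
```

```text
the job is handed in; nothing more can be done
None
the job is handed in; nothing more can be done
```

The job is handed in. Both spacers are in the gap and the wedge is jammed between them, with the arm still gripping it and pressing down.

- **Spacers:** I measured the gap at about 34.6 mm. One spacer would have left about 25 mm, too loose for the wedge, so I used both. Spacer_a stands on the tray floor at the rack and spacer_b at the end wall.
- **Wedge:** It went in tip-first at about t = 37 s. The upward force rose to 20 N and the wedge stopped advancing. The tip is about 25 mm above the tray floor and 35 mm below the rim. The wedge had not slipped in the grip.
- **Not quite ideal:** The wedge's push leaned the spacers out slightly: spacer_a's top is against the rack, leaning about 1.5 to 2°, and spacer_b's top is against the end wall. There is also a sideways force of about 6.5 N on the tool, so the wedge sits slightly off-centre.
- **Bystanders:** I kept clear of the glove box, bottle and cup. I did not measure their positions again at the end.
- **After hand-in:** No state was available then, so the last readings are from just before it: 20 N push, grip closed on the stem.

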